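# Weigh a valve body on the spring scale

### The arm

A 6-joint arm with a two-finger parallel gripper is mounted at the origin on a cart in front of the work surface, level with it; the furniture and walls round the work are solid. World frame = base frame: x ahead of the robot, y to its left, z up, the work surface at z = 0. Lengths are in mm, angles in rad, forces in N, time in s.
With the tool pointing down it reaches from about 275 to 750 mm from the base axis. Payload 10.2 kg.
Tool frame: the origin (TCP) lies at the very end of the fingers, on their centre line; the grasp point (between the pads) lies 19 mm behind it (ctrl.tcp_to_grasp is the distance from the TCP to the grasp point, in mm); z points along the fingers, x is the direction in which the jaws open and shut, and the axes are right-handed (so a half turn about z gives the same grasp; the last joint's range is limited). The gripper opens to 85 mm and grips with 20 to 120 N. Pads are 22 mm wide; open, the fingers measure 114 mm over their backs; the gripper's body (76 mm by 85 mm) begins 54 mm behind the grasp point. The pads swing forward as they close: fully open they stand 13 mm farther back than shut.
Start: joints at [1.1, 0.313, 1.498, -0, 1.331, -0.223], TCP at [128.78, 508.966, 231.294] pointing down, gripper open.
Joint ranges: [-2.94, 2.94], [-0.97, 2.17], [0.19, 2.56], [-1.23, 4.37], [0.02, 3.11], [-2.88, 2.88]. Speed limits (rad/s): [2.39, 2.39, 3.01, 3.14, 3.14, 3.14].

### API

Orientations are given as a unit quaternion [w, x, y, z].
In Python, from rig import monitor, vision, order, ctrl gives the robot as it stands. The module is installed in compiled form; this text tells all that it offers.
- The arm moves only by the shell command python3 -m pendant 'ROWS' [FORCE]. ROWS is JSON, a list that holds one entry, the list of rows, each a list of 5 numbers: the closure, from -1 (fully open) to 1 (shut), then the shift along the world's x, y, z in m, then the turn about the world's z in degrees. In form: [[[fingers, dx, dy, dz, spin], ...]]. A call has 1 to 20 rows; each row is the pose to reach, as a shift and turn from the pose commanded when the call began; what a row does not reach only later rows make up. A row lasts 1/10 s, in which the tool goes at most 50 mm and 8.59 degrees, less where a joint would pass 70% of its speed; a pose out of reach is approached as far as the arm can. A call with a gripper value outside its range is refused whole. The fingers move at their own pace and stop on an object; FORCE is the grip in N (left out, the last holds). Time passes only in rows, so rows that repeat a pose let the fingers close. It gives the time, the measured TCP pose, the force and the opening at its end, in the units of the state.
- monitor.sense(): the state, without advancing time (a new reading comes with each control period).
- vision.capture(name): name is "side" or "top" or "wrist"; returns (picture, depth): 400x640x3 uint8, red, green, blue; 400x640 float32, mm along the optical axis (not along the pixel's ray), 0 where there is no reading.
- vision.camera_info(name): a dict with "fov_y" (degrees; the focal length in pixels is half the picture's height over the tangent of half this angle, whatever the lens; pixels are square), "cx", "cy" (the principal point, pixels), "R" (3x3) and "t" (3): a world point X has camera coordinates R X + t; the wrist camera has in their place "hand_eye" (4x4, takes a point from camera to tool coordinates, whose origin is the TCP and whose axes are the tool frame's). Camera axes: x right, y down, z forward; pixel columns grow to the right and rows downward; lengths in mm; the calibration is good to about 2 mm. The wrist camera is an equidistant fisheye: a pixel r from the principal point sees the ray r / f radians off the axis. A picture is of the moment at which its call begins: read the wrist's pose just before it. camera_info takes no time and is no camera call.
- order.finish_job(): hands the job in, once; it reports no verdict.
The state is a dict: "time_s": time; "joints": joint angles; "dq": joint speeds; "tau": joint torques, N m; "eef_pos": TCP position; "ee_rot": TCP orientation; "force": force on the tool from outside, world axes, zero at the start; "wrist_torque": the same for the moment, N m; "grip_width": opening from 0.0 (shut) to 1.0 (fully open).
Only numpy, scipy, OpenCV 4.12 (cv2) and the standard library are available. Lean on these libraries where they do the work, as an engineer would, in place of code of your own. Each camera call takes 0.05 s, during which the arm holds its last target.

### The job

Pick up the blue valve body, hang it by its eye on the hook of the spring scale and let it down gently, letting go only when the spring carries its whole weight, so that the hook hardly stirs when you let go. When it hangs by itself quite still, press the green key fully down to store the reading, and leave the valve hanging. Do not force the scale, and leave the weights and the micrometer where they are.

Things in the scene. Friction and masses are not known exactly. Their poses are not given: they have to be found in the camera images.
- valve: blue cast valve body, 66 mm over its two side ports (along its y), 92 mm tall, 0.19 to 0.95 kg, on a round 60 mm foot; origin at the centre of its underside, z up. On top a flat eye, a frame 38 mm wide (y), 11 mm thick (x), 48 to 92 mm up; its opening, through along x, is 24 mm wide, 48 to 80 mm up, upper corners bevelled 8 mm. Grip the frame's outer sides: the hook passes between the fingers
- valve_eye (a point): point on the valve, top centre of the eye's opening (underside of the frame's 12 mm top bar), 80 mm above the valve's origin; it comes to rest on hook_seat
- scale: bench spring scale, fixed on the table. Origin: centre of the underside of its 130 x 120 mm grey base, z up. Over it a 37 mm tube, 134 mm tall, with a steel stem and dark head (top 236 mm up when empty); from the head a 7 mm round bar runs along the scale's -x to the hook. A white graduated plate, its top 237 mm up, stands at y 25 to 55 mm. Nothing is above the hook
- hook (a joint): reading of the scale: how far the stem with its arm and hook has sunk, in m, 0 when empty, stop at 0.085. The spring gives 1 mm per 0.16 N (160 N/m) and is lightly damped: if let go out of balance the hook bounces for some seconds
- hook_seat (a point): point on the hook: top of the 7 mm bar in the middle of the seat, 215 mm above the table when empty and 130 mm along the scale's -x from its origin; sinks with the hook. The seat is a level 24 mm long piece of the bar; at either end the bar slopes up
- hook_tip (a point): top of the hook's upturned tip, 13.5 mm above hook_seat and 20 mm further along the scale's -x (the bar ends 24 mm from hook_seat). The eye goes over the tip from its free side, moving along the scale's +x, then down into the seat. Behind the seat the bar rises again by 13.5 mm between 12 and 32 mm from hook_seat
- store_key (a joint): travel of the green key in m: 0 up, 0.006 fully down, which takes 4 N; it springs back
- store_key_top (a point): centre of the top of the round green key, 32 mm diameter, 18 mm above the table, that stands in a low black housing fixed on the table; pressed straight down
- weight_large: grey calibration weight, 44 mm diameter, 55 mm tall, loose; origin at the centre of its underside; to be left alone
- weight_small: brass-coloured calibration weight, 34 mm diameter, 42 mm tall, loose; origin at the centre of its underside; to be left alone
- mic: micrometer lying flat, 58 x 147 x 17 mm, loose; origin at the centre of its underside; to be left alone

How it is judged (in metres and radians):
On the way, in this order (a step that is already met when the one before it is completed fails the run):
1. the valve hangs in the seat of the hook, still, untouched by the robot (distance between valve_eye and hook_seat below 0.015 m and value of joint hook above 0.008 m and contact force between each of the arm, the fingers and valve below 0.05 N and linear speed of valve below 0.02 m/s and velocity of joint hook between -0.01 and 0.01 m/s), for 0.5 s.
2. the green key is pressed fully down (value of joint store_key above 0.0045 m), for 0.05 s.
At the end, for the whole second after the job is handed in: The valve hangs by its eye in the seat of the hook (top of the opening within 15 mm of the seat's middle, upright within 0.2 rad, slower than 0.03 m/s, the scale sunk by more than 8 mm), and the green key is up again (distance between valve_eye and hook_seat below 0.015 m and value of joint hook above 0.008 m and angle between valve's own z axis and vertical below 0.2 rad and linear speed of valve below 0.03 m/s and value of joint store_key below 0.002 m); the robot touches nothing.
It fails at once if the hook bounces or is jerked: it moves up or down faster than 0.05 m/s after the fingers have left the valve, or faster than 0.1 m/s at any time ((velocity of joint hook above 0.1 m/s or velocity of joint hook below -0.1 m/s) or ((velocity of joint hook above 0.05 m/s or velocity of joint hook below -0.05 m/s) and contact force between the fingers and valve below 0.05 N and distance between valve_eye and hook_seat below 0.015 m)).
It fails at once if the scale is forced: the hook pushed down further than 75 mm, or the valve presses on the scale with more than 15 N (value of joint hook above 0.075 m or contact force between valve and scale above 15 N).
It fails at once if the robot itself presses on the scale with more than 10 N (contact force between any of the fingers, the arm and scale above 10 N).
It fails at once if the key is pressed while the valve does not yet hang still on the hook (value of joint store_key above 0.003 m and (distance between valve_eye and hook_seat above 0.015 m or linear speed of valve above 0.03 m/s)).
It fails at once if a weight or the micrometer is moved by more than 20 mm (distance of any of weight_large, weight_small, mic from where it was at the start of the episode above 0.02 m).
It also fails if it takes over 64 s, if anything falls off the work surface, if the arm or the gripper's body presses on something with over 40 N, if the wrist force passes 120 N, or if a joint passes its speed limit or range.

## Working session

There is one attempt and no reset: what is moved stays moved. The work goes in short steps, Python scripts to look and compute and a shell command to move; the robot and the scene stay as the last step left them, time stands still between calls to the robot, and variables do not carry over. Pictures are saved under pics/ and viewed, and the job is handed in when it is done.

```bash
mkdir -p pics; ls; python3 - <<'E'
from rig import monitor, vision, order, ctrl
import cv2
s=monitor.sense(); print({k:s[k] for k in s})
print(ctrl.tcp_to_grasp)
for n in ("side","top","wrist"):
    p,d=vision.capture(n); cv2.imwrite(f"pics/{n}0.png",p[:,:,::-1]); 
    import numpy as np; np.savez(f"{n}0.npz",p=p,d=d); print(n,vision.camera_info(n))
E
```

```text
pics
{'time_s': 0.0, 'joints': array([ 1.09962712e+00,  3.13487069e-01,  1.49841378e+00,  1.21851392e-06,
        1.33100976e+00, -2.23412245e-01]), 'dq': array([-3.31302271e-04,  1.14520605e-03,  1.05008380e-03, -1.22880187e-05,
       -1.42030169e-03, -1.28725039e-03]), 'tau': array([ 3.35437238e-03, -4.12256849e+01, -2.59752488e+01,  4.38166376e-05,
        3.92285336e-03, -1.00756012e-05]), 'eef_pos': array([128.64737361, 508.73666068, 230.7248821 ]), 'ee_rot': array([ 2.79019704e-04,  7.89059495e-01,  6.14316432e-01, -5.96991937e-04]), 'force': array([-0.14447664,  0.20144642, -0.15481456]), 'wrist_torque': array([-0.04752574,  0.00136044, -0.02753734]), 'grip_width': 1.0015419727919321}
18.700000000000003
side {'fov_y': 49.0500958988158, 'cx': 319.12579235098667, 'cy': 198.63071320590637, 'R': array([[-0.88464383, -0.46603269, -0.01479272],
       [-0.27473989,  0.54663177, -0.7910194 ],
       [ 0.37672707, -0.69570629, -0.6116122 ]]), 't': array([540.26447629, 295.78950335, 935.62542465])}
top {'fov_y': 55.942440011464335, 'cx': 319.47009154397074, 'cy': 199.3835578568575, 'R': array([[ 2.28963394e-02, -9.99733188e-01,  3.05144974e-03],
       [-9.94803862e-01, -2.30861022e-02, -9.91579936e-02],
       [ 9.92019831e-02, -7.65238908e-04, -9.95067023e-01]]), 't': array([ -11.4328454 ,  598.77201735, 1083.2531012 ])}
wrist {'fov_y': 65.70646984690485, 'cx': 321.84581171125836, 'cy': 200.2022218178386, 'hand_eye': array([[ 9.99999867e-01,  4.96988750e-04,  1.39808690e-04,
        -4.00970191e-01],
       [-5.16192842e-04,  9.57519269e-01,  2.88368832e-01,
        -7.35170232e+01],
       [ 9.44655033e-06, -2.88368866e-01,  9.57519398e-01,
        -1.42544251e+02],
       [ 0.00000000e+00,  0.00000000e+00,  0.00000000e+00,
         1.00000000e+00]])}
```

View pics/side0.png

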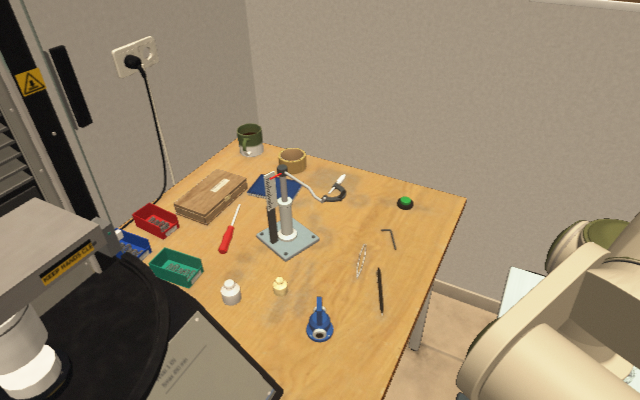

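View pics/top0.png

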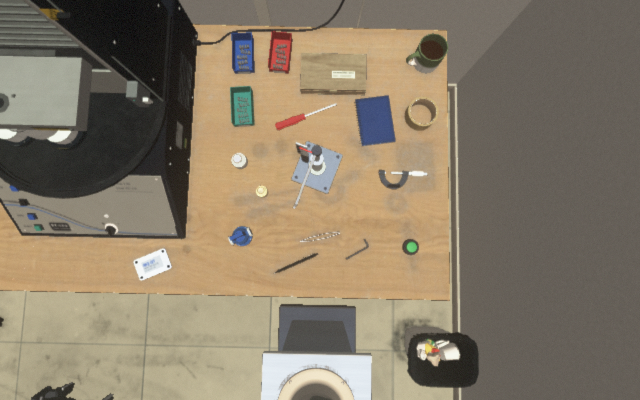

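View pics/wrist0.png

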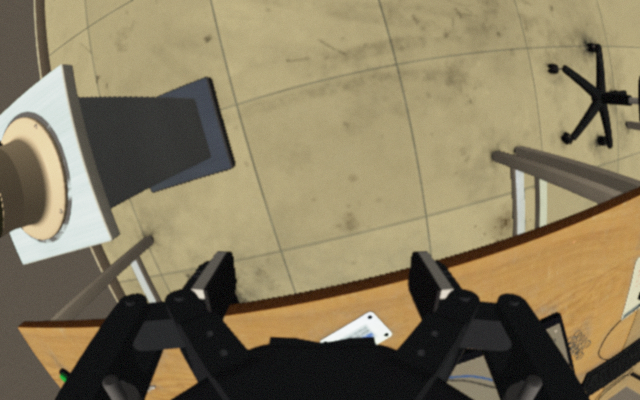

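```bash
cat > h.py <<'E'
import numpy as np, cv2
from rig import vision
def K(n):
    c=vision.camera_info(n); f=200/np.tan(np.radians(c["fov_y"]/2)); return c,f
def ray(n,u,v):
    c,f=K(n); d=np.array([(u-c["cx"])/f,(v-c["cy"])/f,1.]); R=c["R"]; return -R.T@c["t"],R.T@d
def onz(n,u,v,z):
    o,d=ray(n,u,v); return o+d*(z-o[2])/d[2]
def dep(n,u,v,dd):
    o,d=ray(n,u,v); return o+d*dd
def proj(n,X):
    c,f=K(n); x=c["R"]@np.asarray(X,float)+c["t"]; return f*x[0]/x[2]+c["cx"],f*x[1]/x[2]+c["cy"]
def tri(a,b):
    (o1,d1),(o2,d2)=ray(*a),ray(*b)
    s=np.linalg.lstsq(np.c_[d1,-d2],o2-o1,rcond=None)[0]
    p,q=o1+s[0]*d1,o2+s[1]*d2; return (p+q)/2,np.linalg.norm(p-q)
def cloud(n,d):
    c,f=K(n); v,u=np.mgrid[:400,:640]; 
    P=np.stack([(u-c["cx"])/f*d,(v-c["cy"])/f*d,d],-1)-c["t"]; return P@c["R"]
E
python3 - <<'E'
from h import *
for n,r in (("top",(215,135,345,260)),("side",(240,150,360,350))):
    p=np.load(n+"0.npz")["p"]; x0,y0,x1,y1=r; s=min(800//(x1-x0),600//(y1-y0))
    cv2.imwrite(f"pics/{n}0c.png",cv2.resize(p[y0:y1,x0:x1,::-1],None,fx=s,fy=s,interpolation=cv2.INTER_CUBIC)); print(s)
for n in ("top","side"):
    z=np.load(n+"0.npz"); p=z["p"]; P=cloud(n,z["d"]); hsv=cv2.cvtColor(p,cv2.COLOR_RGB2HSV)
    H,S,V=cv2.split(hsv)
    X=P[...,0];Y=P[...,1];Z=P[...,2]
    area=(X>200)&(X<520)&(Y>-300)&(Y<300)
    m=(H>100)&(H<125)&(S>110)&area&(X<420)&(Y>50)
    print(n,"valve",m.sum(),[np.percentile(a[m],[1,25,50,75,99]).round(1) for a in(X,Y,Z)])
    v,u=np.nonzero(m);print(u.mean(),v.mean(),u.min(),u.max(),v.min(),v.max())
    m=(H>50)&(H<85)&(S>120)&area&(Y<-100)
    v,u=np.nonzero(m)
    print(n,"key",m.sum(),u.mean(),v.mean(),onz(n,u.mean(),v.mean(),18).round(1),[np.median(a[m]).round(1) for a in(X,Y,Z)])
E
```

```text
4
3Traceback (most recent call last):
  File "<stdin>", line 11, in <module>
    return _quantile_unchecked(
        a, q, axis, out, overwrite_input, method, keepdims, weights)
    return _ureduce(a,
                    func=_quantile_ureduce_func,
    ...<5 lines>...
                    overwrite_input=overwrite_input,
                    method=method)
    r = func(a, **kwargs)
    result = _quantile(arr,
                       quantiles=q,
    ...<2 lines>...
                       out=out,
                       weights=wgt)
    slices_having_nans = np.isnan(arr[-1, ...])
                                  ~~~^^^^^^^^^
IndexError: index -1 is out of bounds for axis 0 with size 0
```

View pics/top0c.png

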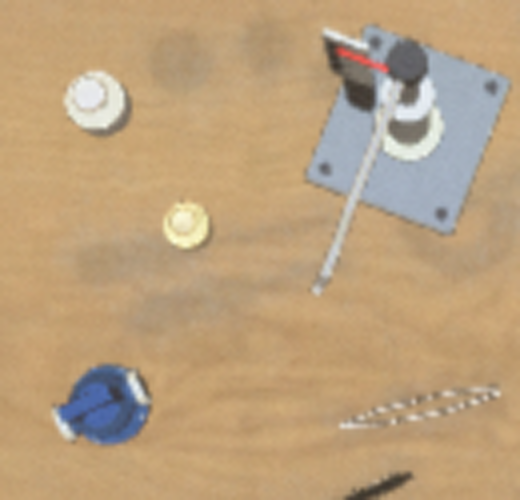

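View pics/side0c.png

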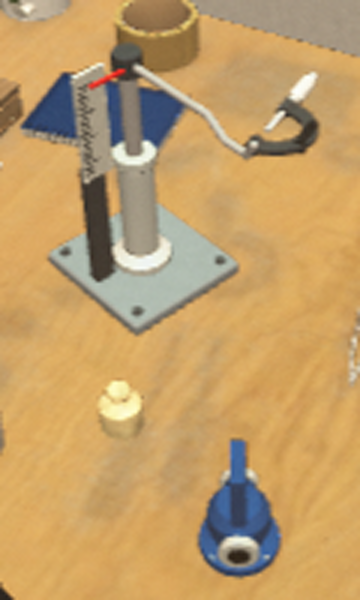

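```bash
python3 - <<'E'
from h import *
D={}
for n in ("top","side"):
    z=np.load(n+"0.npz"); p=z["p"]; P=cloud(n,z["d"]); H,S,V=cv2.split(cv2.cvtColor(p,cv2.COLOR_RGB2HSV))
    box={"top":dict(v=(222,222,262,252),k=(398,235,425,260),b=(285,140,345,195)),"side":dict(v=(300,285,340,350),k=(395,190,415,212),b=(250,210,325,262))}[n]
    def mk(c,b):
        m=np.zeros_like(c);m[b[1]:b[3],b[0]:b[2]]=1; return c&m
    m=mk((H>100)&(H<125)&(S>120),box["v"])
    v,u=np.nonzero(m); print(n,"valve",m.sum(),u.min(),u.max(),v.min(),v.max(),[np.percentile(P[m][:,i],[1,50,99]).round(1) for i in range(3)])
    q=P[m]; 
    for lo,hi in ((-5,12),(12,40),(40,75),(75,100)):
        w=q[(q[:,2]>lo)&(q[:,2]<hi)]
        if len(w):print(lo,hi,len(w),w.mean(0).round(1),w.min(0).round(1),w.max(0).round(1))
    m=mk((H>45)&(H<85)&(S>120),box["k"]); v,u=np.nonzero(m)
    print("key",m.sum(),u.mean(),v.mean(),onz(n,u.mean(),v.mean(),18).round(1),P[m].mean(0).round(1))
    m=mk((H>95)&(H<120)&(S>20)&(S<90)&(V>100),box["b"])&(abs(P[...,2]-8)<8)
    q=P[m]; print("base",m.sum(),q.mean(0).round(1)); r=cv2.minAreaRect(q[:,:2].astype(np.float32)); print(r)
E
```

```text
top valve 104 230 249 231 244 [array([462.4, 483. , 500.1]), array([209.1, 228. , 244.1]), array([ 9.5, 50.9, 96.5])]
-5 12 10 [470.9 214.6  10.3] [462.5 209.1   7.3] [483.5 223.3  11.5]
12 40 4 [467.  220.9  12.7] [462.4 211.7  12. ] [474.6 228.8  13.6]
40 75 45 [482.6 229.   48.3] [471.4 209.5  42.2] [500.2 243.9  52.9]
75 100 44 [487.6 230.1  92.2] [477.2 213.5  87.5] [497.1 246.5  96.5]
key 2 413.5 243.5 [ 475.5 -278.4   18. ] [ 475.6 -276.8   24.3]
base 735 [689.6   7.2  13.5]
((699.7615356445312, 13.302604675292969), (113.76522827148438, 123.51042938232422), 69.96900939941406)
side valve 342 307 332 297 340 [array([460.3, 484.6, 512.7]), array([215.8, 238.3, 259.6]), array([ 6.5, 44.9, 94.4])]
-5 12 76 [482.8 241.5   9.4] [458.2 215.1   4.6] [515.6 260.4  12. ]
12 40 39 [482.1 241.4  25.3] [464.  215.2  12.2] [508.5 256.1  39.9]
40 75 169 [484.2 237.2  46.2] [465.1 209.4  40.1] [504.1 253.6  51.4]
75 100 57 [487.9 232.6  91.9] [475.8 215.4  88.6] [499.5 250.3  95.3]
key 74 405.22972972972974 200.43243243243242 [ 466.9 -270.7   18. ] [ 465.9 -267.    20.9]
base 0 [nan nan nan]
((0.0, 0.0), (0.0, 0.0), 0.0)<stdin>:17: RuntimeWarning: Mean of empty slice.
  ret = um.true_divide(
```

```bash
python3 - <<'E'
from h import *
from scipy.spatial.transform import Rotation as Ro
from rig import monitor
q=monitor.sense()["ee_rot"]; M=Ro.from_quat(np.r_[q[1:],q[0]]).as_matrix(); print(M.round(3))
t=np.load("top0.npz"); s=np.load("side0.npz")
print("tip",tri(("top",294.5,207.3),("side",324.3,200.7)))
print("head",tri(("top",316.5,150.3),("side",282,169.5)))
C=[(371,37),(489,88),(440,214),(325,169)]
c=[onz("top",215+a/4,135+b/4,12) for a,b in C]; c=np.array(c); print(c.round(1),c.mean(0))
# dims
print([np.linalg.norm(c[i]-c[(i+1)%4]).round(1) for i in range(4)])
C=[(53,257),(136,329),(237,267),]
print([onz("side",240+a/3,150+b/3,10).round(1) for a,b in C])
for z in (85,): print(onz("top",215+64/4,135+422/4,30),onz("top",215+138/4,135+386/4,30))
# valve top bar from clouds
for n,P,p,b in (("top",cloud("top",t["d"]),t["p"],(225,225,255,250)),("side",cloud("side",s["d"]),s["p"],(300,285,340,350))):
    w=P[b[1]:b[3],b[0]:b[2]].reshape(-1,3); w=w[(w[:,2]>80)&(w[:,2]<100)]; print(n,len(w),cv2.minAreaRect(w[:,:2].astype(np.float32)))
    P2=P; 
P=cloud("top",t["d"]); w=P[(P[...,2]>190)&(P[...,2]<245)&(P[...,0]>520)&(P[...,0]<720)&(abs(P[...,1])<100)]
print(len(w)); print(w[np.argsort(w[:,0])].round(0)[::4])
# machine corner
w=P[(P[...,2]>60)&(P[...,1]>300)&(P[...,1]<420)&(P[...,0]>150)&(P[...,0]<700)]; print("machine",w.min(0),w.max(0))
E
```

```text
[[ 0.245  0.969 -0.   ]
 [ 0.969 -0.245 -0.001]
 [-0.001 -0.    -1.   ]]
tip (array([559.91402699,  63.48456727, 217.44947935]), np.float64(1.398488366158996))
head (array([700.52714252,  12.73108317, 227.68672388]), np.float64(0.5973908248266995))
[[768.6  41.9  12. ]
 [731.2 -48.7  12. ]
 [634.  -13.5  12. ]
 [666.2  74.   12. ]] [699.99759196  13.42914508  12.        ]
[np.float64(98.0), np.float64(103.4), np.float64(93.3), np.float64(107.3)]
[array([774.5,  46.4,  10. ]), array([660.6,  89.6,  10. ]), array([619.9, -17.1,  10. ])]
[472.19521088 257.95863561  30.        ] [499.61263848 205.04696031  30.        ]
top 63 ((486.5469665527344, 231.69656372070312), (10.983649253845215, 37.755523681640625), 27.33925437927246)
side 87 ((487.092529296875, 232.34017944335938), (8.380125045776367, 38.0174674987793), 27.758012771606445)
331
[[557.  66. 229.]
 [559.  61. 227.]
 [562.  60. 218.]
 [567.  60. 219.]
 [570.  63. 214.]
 [573.  58. 216.]
 [575.  55. 214.]
 [580.  55. 218.]
 [583.  55. 215.]
 [585.  56. 215.]
 [588.  51. 209.]
 [592.  53. 217.]
 [595.  51. 219.]
 [597.  51. 219.]
 [6
[... 629 characters left out ...]
695.   6. 233.]
 [696.   4. 239.]
 [697.   9. 235.]
 [697.  21. 234.]
 [698.  36. 226.]
 [699.  11. 237.]
 [699.   4. 236.]
 [701.  36. 226.]
 [701.  24. 237.]
 [701.  16. 236.]
 [702.   2. 234.]
 [703.  21. 238.]
 [704.   4. 237.]
 [704.  16. 234.]
 [705.  53. 227.]
 [706.  49. 225.]
 [706.  11. 237.]
 [707.  21. 235.]
 [707.   7. 235.]
 [707.  44. 219.]
 [708.  38. 238.]
 [708.  46. 226.]
 [709.   9. 238.]
 [709.  14. 235.]
 [710.  51. 219.]
 [711.  48. 236.]
 [711.  46. 236.]
 [712.  12. 235.]
 [712.  55. 239.]
 [713.  57. 217.]
 [713.  62. 215.]
 [713.  64. 213.]
 [715.  56. 239.]
 [715.  65. 194.]]
machine [498.62306458 392.49599119  60.07333704] [699.98108793 419.99137299 233.62299533]
```

```bash
python3 -m pendant '[[[-1,0.03,-0.023,0,4],[-1,0.06,-0.046,0,8],[-1,0.09,-0.069,0,12],[-1,0.12,-0.093,0,16],[-1,0.15,-0.116,0,20],[-1,0.18,-0.139,0,24],[-1,0.21,-0.162,0,28],[-1,0.24,-0.186,0,32],[-1,0.27,-0.209,0,36],[-1,0.3,-0.232,0,40],[-1,0.33,-0.255,0,41.7],[-1,0.358,-0.277,0,41.7],[-1,0.358,-0.277,0,41.7],[-1,0.358,-0.277,0,41.7],[-1,0.358,-0.277,0,41.7],[-1,0.358,-0.277,0,41.7]]]' 30
python3 - <<'E'
from rig import monitor, vision
import cv2,numpy as np
s=monitor.sense(); print(s)
p,d=vision.capture("wrist"); cv2.imwrite("pics/wrist1.png",p[:,:,::-1]); np.savez("wrist1.npz",p=p,d=d)
E
```

```text
time_s: 1.75
eef_pos: [486.1, 232.7, 231.4]
ee_rot: [-0.0, 0.518, 0.855, 0.0]
force: [-0.7, 0.4, 0.1]
grip_width: 0.996
{'time_s': 1.75, 'joints': array([ 2.28933603e-01,  3.43472398e-01,  1.45532306e+00,  6.23279696e-05,
        1.34278295e+00, -1.82322773e+00]), 'dq': array([-9.25739017e-04,  1.02937154e-03, -2.67124992e-03,  8.02312515e-04,
        1.73739489e-05, -4.64821195e-04]), 'tau': array([-3.15885516e-01, -4.25171721e+01, -2.60726041e+01, -6.63716855e-03,
       -2.95953061e-03,  4.28095926e-03]), 'eef_pos': array([486.0790723 , 232.69714923, 231.42709651]), 'ee_rot': array([-1.61176217e-05,  5.18180948e-01,  8.55271012e-01,  2.66929754e-05]), 'force': array([-0.7316237 ,  0.35294752,  0.11643976]), 'wrist_torque': array([-0.00269324, -0.03511701,  0.07076976]), 'grip_width': 0.9956746868502395}
```

View pics/wrist1.png

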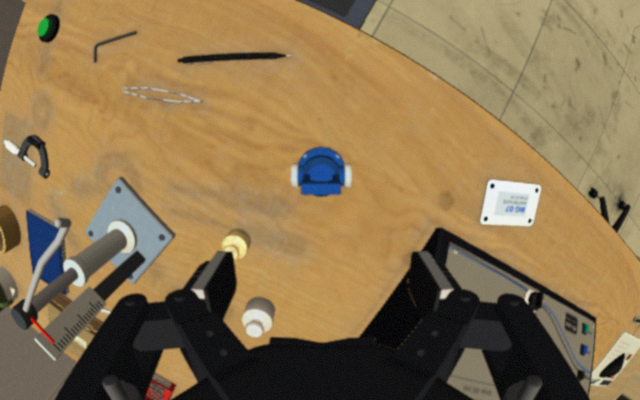

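```bash
cat >> h.py <<'E'
from scipy.spatial.transform import Rotation as Ro
def wray(s,u,v):
    c,f=K("wrist"); q=s["ee_rot"]; M=Ro.from_quat(np.r_[q[1:],q[0]]).as_matrix()
    x=np.array([u-c["cx"],v-c["cy"]]); r=np.hypot(*x); th=r/f; d=np.r_[x/r*np.sin(th),np.cos(th)]
    E=c["hand_eye"]; return M@E[:3,3]+s["eef_pos"], M@E[:3,:3]@d
def wonz(s,u,v,z):
    o,d=wray(s,u,v); return o+d*(z-o[2])/d[2]
E
python3 - <<'E'
from h import *
from rig import monitor
s=monitor.sense(); p=np.load("wrist1.npz")["p"]
cv2.imwrite("pics/w1c.png",cv2.resize(p[135:205,280:365,::-1],None,fx=8,fy=8,interpolation=cv2.INTER_CUBIC))
for u,v in((300,187),(341,187),(320.5,184),(320.5,190)): print(wonz(s,u,v,92).round(1))
E
```

```text
[494.2 213.4  92. ]
[476.3 247.6  92. ]
[482.7 229.2  92. ]
[487.9 231.9  92. ]
```

View pics/w1c.png

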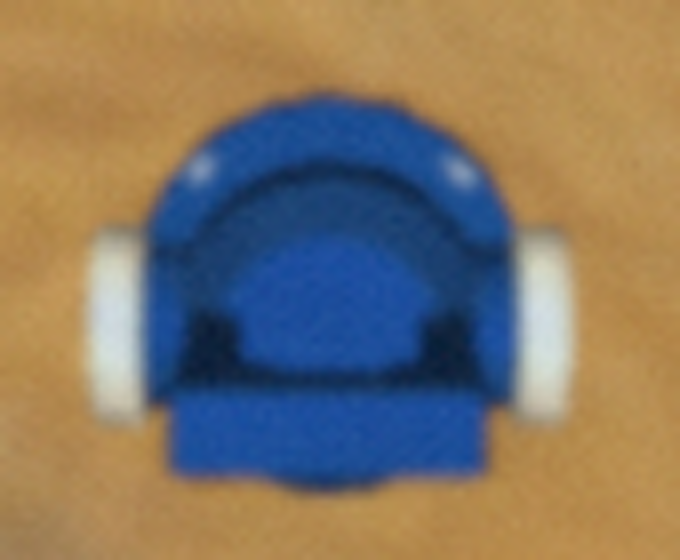

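```bash
python3 -m pendant '[[[-1,0.0005,-0.0005,-0.03,0],[-1,0.0005,-0.0005,-0.06,0],[-1,0.0005,-0.0005,-0.09,0],[-1,0.0005,-0.0005,-0.12,0],[-1,0.0005,-0.0005,-0.145,0],[-1,0.0005,-0.0005,-0.16,0],[-1,0.0005,-0.0005,-0.169,0],[-1,0.0005,-0.0005,-0.169,0],[-1,0.0005,-0.0005,-0.169,0],[-1,0.0005,-0.0005,-0.169,0]]]'
python3 - <<'E'
from rig import monitor, vision
import cv2
s=monitor.sense(); print(s["eef_pos"],s["force"])
p,d=vision.capture("wrist"); cv2.imwrite("pics/wrist2.png",p[:,:,::-1])
p,d=vision.capture("side"); cv2.imwrite("pics/side2.png",p[:,:,::-1])
E
```

```text
time_s: 2.8
eef_pos: [487.8, 231.7, 63.3]
ee_rot: [0.001, 0.519, 0.855, 0.001]
force: [0.4, 0.4, 0.4]
grip_width: 0.999
[487.76126799 231.68628433  63.2931859 ] [0.3526136  0.42870159 0.372105  ]
```

View pics/wrist2.png

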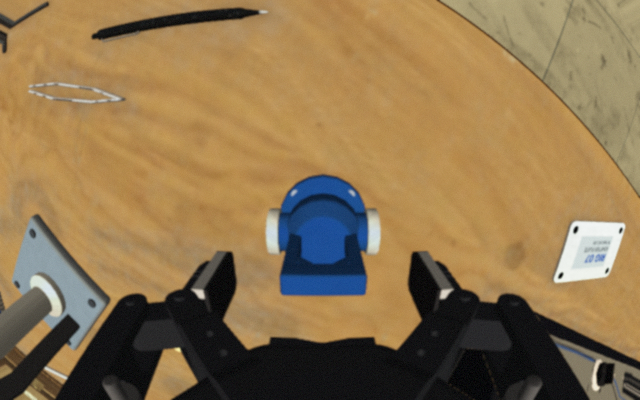

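```bash
python3 -m pendant '[[[1,0,0,0,0],[1,0,0,0,0],[1,0,0,0,0],[1,0,0,0,0],[1,0,0,0,0],[1,0,0,0,0],[1,0,0,0,0],[1,0,0,0,0],[1,0,0,0,0],[1,0,0,0,0]]]' 40
python3 - <<'E'
from rig import monitor
s=monitor.sense(); print(s["eef_pos"],s["force"],s["wrist_torque"],s["grip_width"])
E
```

```text
time_s: 3.9
eef_pos: [487.3, 231.6, 62.5]
ee_rot: [0.0, 0.519, 0.855, 0.0]
force: [-1.7, 0.8, 5.2]
grip_width: 0.434
[487.33765107 231.5655491   62.48656669] [-1.68514706  0.78107345  5.20707651] [0.18198637 0.33045384 0.04497621] 0.4343252234080566
```

```bash
python3 -m pendant '[[[1,0,0,0.01,0],[1,0,0,0.03,0],[1,0,0,0.06,0],[1,0,0,0.09,0],[1,0,0,0.12,0],[1,0,0,0.15,0],[1,0,0,0.18,0],[1,0,0,0.2,0],[1,0,0,0.2,0],[1,0,0,0.2,0],[1,0,0,0.2,0],[1,0,0,0.2,0],[1,0,0,0.2,0],[1,0,0,0.2,0],[1,0,0,0.2,0]]]'
for i in 1 2 3 4 5 6; do python3 -m pendant '[[[1,0,0,0,0]]]'|grep force; done
python3 - <<'E'
from rig import monitor,vision
import cv2
s=monitor.sense(); print(s["eef_pos"],s["force"],s["wrist_torque"],s["grip_width"])
p,d=vision.capture("wrist"); cv2.imwrite("pics/wrist3.png",p[:,:,::-1])
for i in range(6):
    vision.capture("top"); s=monitor.sense(); print(s["time_s"],s["force"],s["wrist_torque"])
E
```

```text
time_s: 5.4
eef_pos: [487.3, 231.4, 262.1]
ee_rot: [-0.0, 0.519, 0.855, -0.0]
force: [-0.4, 0.1, -3.6]
grip_width: 0.44
force: [-0.8, 0.0, -3.8]
force: [0.8, -0.0, -3.9]
force: [-0.2, -0.4, -4.1]
force: [0.2, 0.1, -4.2]
force: [-0.3, -0.4, -3.2]
force: [-0.4, -0.4, -4.4]
[487.24607572 231.48242999 262.2962777 ] [-0.35866205 -0.36327067 -4.35639622] [-0.02424724  0.01803074 -0.0286041 ] 0.4325643557710221
6.1 [-0.71857692 -0.47864647 -3.8312401 ] [ 0.02902988  0.01666895 -0.04988541]
6.15 [-0.75886327  0.60442731 -4.00586899] [ 0.02993513 -0.03285308  0.02734019]
6.2 [-0.54006237  0.74809063 -3.35152335] [-0.04350926 -0.03373468  0.05702729]
6.25 [-0.25398681  0.41559055 -3.4470561 ] [0.04960286 0.00223483 0.00366355]
6.3 [-0.36314197 -0.20942144 -4.32373857] [-0.06713095  0.01841707  0.06044602]
6.35 [-0.0898341  -0.93989376 -4.21011497] [-0.0113745  -0.00243971  0.00882723]
```

View pics/wrist3.png

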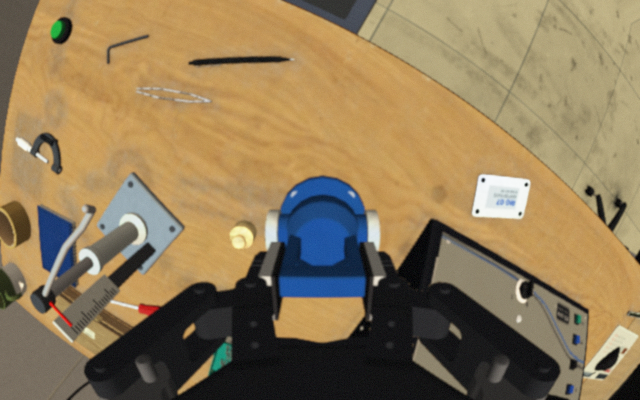

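```bash
python3 -m pendant '[[[1,0.002,-0.015,0,-5],[1,0.004,-0.03,0,-10],[1,0.005,-0.05,0,-15],[1,0.007,-0.07,0,-20],[1,0.009,-0.09,0,-25],[1,0.011,-0.11,0,-30],[1,0.013,-0.125,0,-35],[1,0.014,-0.137,0,-40],[1,0.0153,-0.144,-0.01,-44],[1,0.0153,-0.1467,-0.02,-47.5],[1,0.0153,-0.1467,-0.035,-47.5],[1,0.0153,-0.1467,-0.0458,-47.5],[1,0.0153,-0.1467,-0.0458,-47.5],[1,0.0153,-0.1467,-0.0458,-47.5],[1,0.0153,-0.1467,-0.0458,-47.5]]]'
python3 - <<'E'
from h import *
from rig import monitor,vision
s=monitor.sense(); print(s["eef_pos"],s["ee_rot"],s["force"],s["wrist_torque"],s["grip_width"])
p,d=vision.capture("wrist"); cv2.imwrite("pics/wrist4.png",p[:,:,::-1]); np.savez("wrist4.npz",p=p,d=d)
for n,r in (("top",(250,140,350,230)),("side",(260,150,360,250))):
    p,d=vision.capture(n); np.savez(n+"4.npz",p=p,d=d); x0,y0,x1,y1=r; k=6
    cv2.imwrite(f"pics/{n}4c.png",cv2.resize(p[y0:y1,x0:x1,::-1],None,fx=k,fy=k,interpolation=cv2.INTER_CUBIC))
E
```

```text
time_s: 7.85
eef_pos: [502.9, 84.8, 217.2]
ee_rot: [0.0, 0.819, 0.574, 0.001]
force: [0.1, -0.3, -3.5]
grip_width: 0.436
[502.929307    84.82732207 217.24863764] [4.24694889e-04 8.19076526e-01 5.73683873e-01 5.27116433e-04] [ 0.07635587 -0.25135461 -3.46166663] [ 0.00425694  0.05163987 -0.0286238 ] 0.43563546342131815
```

View pics/wrist4.png

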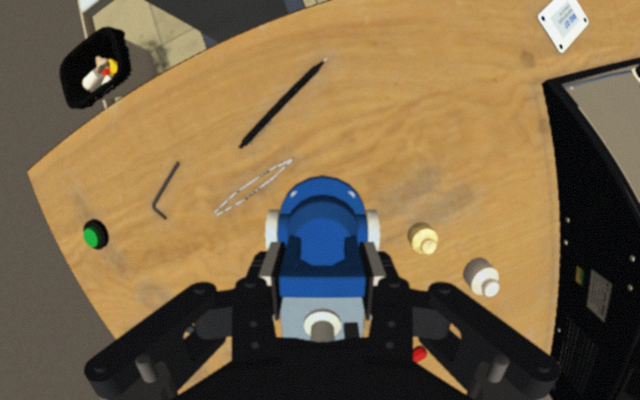

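View pics/side4c.png

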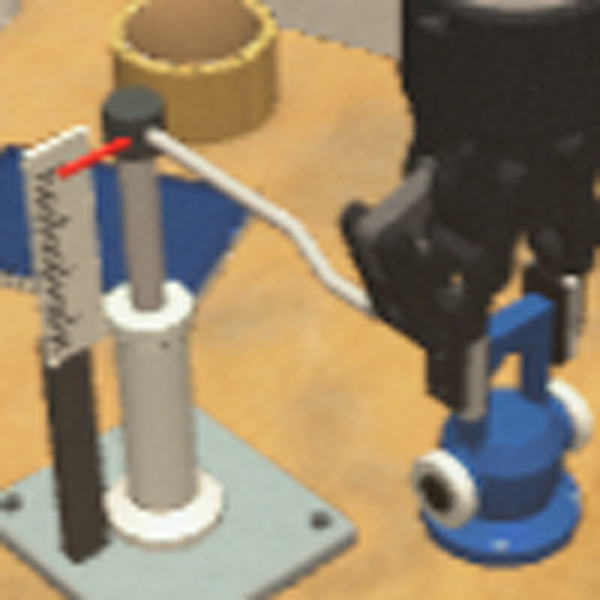

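View pics/top4c.png

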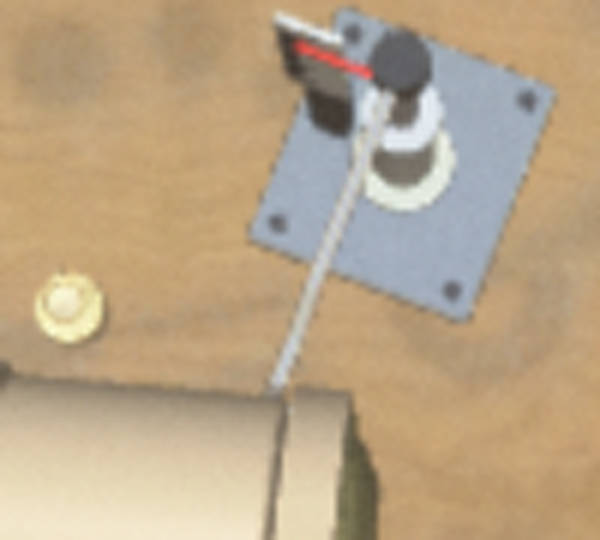

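```bash
python3 - <<'E'
from h import *
t=np.load("top0.npz")["p"]; H,S,V=cv2.split(cv2.cvtColor(t,cv2.COLOR_RGB2HSV))
S=S.astype(float)
O=np.array([700.3,13.1])
L=[]
for r in range(162,209):
    c=np.arange(288,318); lo=305-(r-162)*0.2
    exp=311.5-(r-162)*(311.5-294.8)/(207-162)
    sel=[u for u in c if abs(u-exp)<4]; w=np.array([max(0,70-S[r,u]) for u in sel])
    if w.sum()>30:
        u0=(w*sel).sum()/w.sum(); 
        P=onz("top",u0,r,225); L.append(P[:2])
L=np.array(L)
# exclude rows over grey base
for lo,hi in((0,170),):
    k=(L[:,0]<632)
    vx,vy,x0,y0=cv2.fitLine(L[k].astype(np.float32),cv2.DIST_HUBER,0,.01,.01).ravel()
    print(k.sum(),np.degrees(np.arctan2(vy,vx)), "y at x=577.8",y0+(577.8-x0)*vy/vx,"y at 700",y0+(700-x0)*vy/vx, L[-1],L[-6])
E
```

```text
31 -19.406431 y at x=577.8 56.765446 y at 700 13.716606 [556.94755797  64.24414327] [569.25232449  59.46836463]
```

```bash
python3 -m pendant '[[[1,0.009,-0.0033,0,0],[1,0.018,-0.0066,0,0],[1,0.027,-0.0099,0,0],[1,0.034,-0.0124,0,0],[1,0.041,-0.015,0,0],[1,0.048,-0.0175,0,0],[1,0.048,-0.0175,0,0],[1,0.048,-0.0175,0,0]]]'
python3 - <<'E'
from h import *
from rig import monitor,vision
s=monitor.sense(); print(s["eef_pos"],s["force"],s["wrist_torque"])
p,d=vision.capture("wrist"); cv2.imwrite("pics/wrist5.png",p[:,:,::-1])
for n,r in (("side",(260,150,360,250)),):
    p,d=vision.capture(n); x0,y0,x1,y1=r; k=6
    cv2.imwrite(f"pics/{n}5c.png",cv2.resize(p[y0:y1,x0:x1,::-1],None,fx=k,fy=k,interpolation=cv2.INTER_CUBIC))
E
```

```text
time_s: 8.8
eef_pos: [550.5, 67.3, 216.4]
ee_rot: [-0.0, 0.819, 0.574, -0.0]
force: [-0.4, 0.7, -4.3]
grip_width: 0.433
[550.5123759   67.29135117 216.35157569] [-0.41597585  0.65604349 -4.30720186] [ 0.01465084 -0.02763677  0.01717967]
```

View pics/wrist5.png

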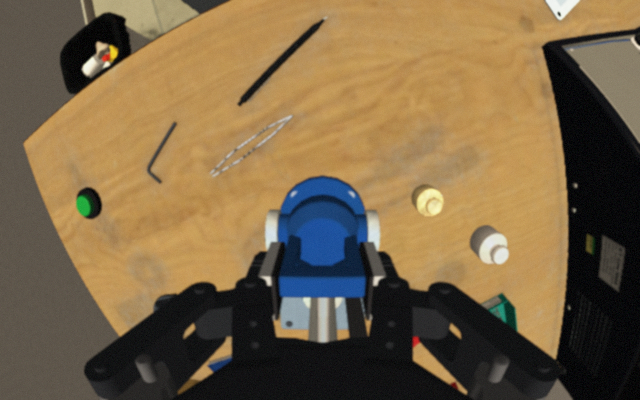

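View pics/side5c.png

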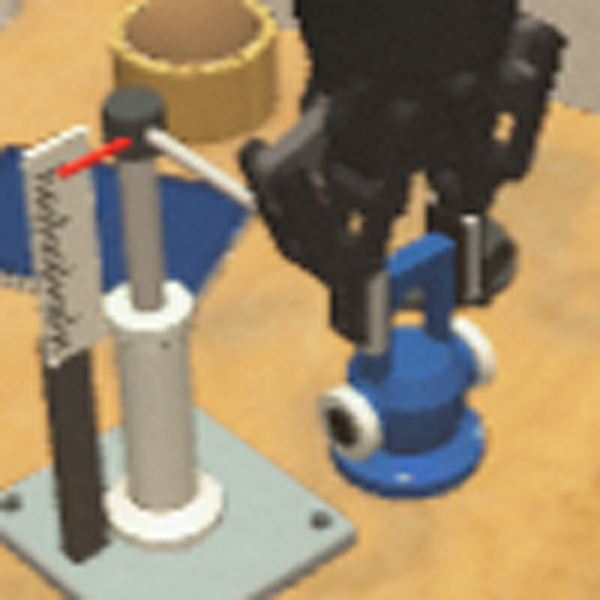

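```bash
python3 -m pendant '[[[1,0.006,-0.0022,0,0],[1,0.012,-0.0044,0,0],[1,0.018,-0.0066,0,0],[1,0.0235,-0.0086,0,0],[1,0.0274,-0.01,0,0],[1,0.0274,-0.01,0,0],[1,0.0274,-0.01,0,0]]]'
python3 - <<'E'
from h import *
from rig import monitor,vision
s=monitor.sense(); print(s["eef_pos"],s["force"],s["wrist_torque"])
p,d=vision.capture("wrist"); cv2.imwrite("pics/wrist6.png",cv2.resize(p[150:350,220:420,::-1],None,fx=3,fy=3))
for n,r in (("side",(260,150,360,250)),):
    p,d=vision.capture(n); x0,y0,x1,y1=r; k=6
    cv2.imwrite(f"pics/{n}6c.png",cv2.resize(p[y0:y1,x0:x1,::-1],None,fx=k,fy=k,interpolation=cv2.INTER_CUBIC))
E
```

```text
time_s: 9.6
eef_pos: [577.9, 57.3, 216.4]
ee_rot: [-0.0, 0.819, 0.574, -0.0]
force: [0.6, -1.0, -4.1]
grip_width: 0.436
[577.92379413  57.29456102 216.36355457] [ 0.60692345 -1.03413539 -4.08284398] [ 0.03027839  0.01315169 -0.02902831]
```

View pics/wrist6.png

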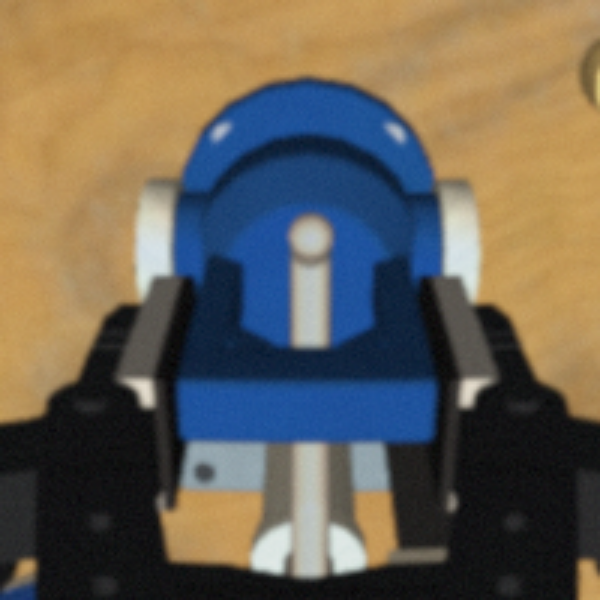

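View pics/side6c.png

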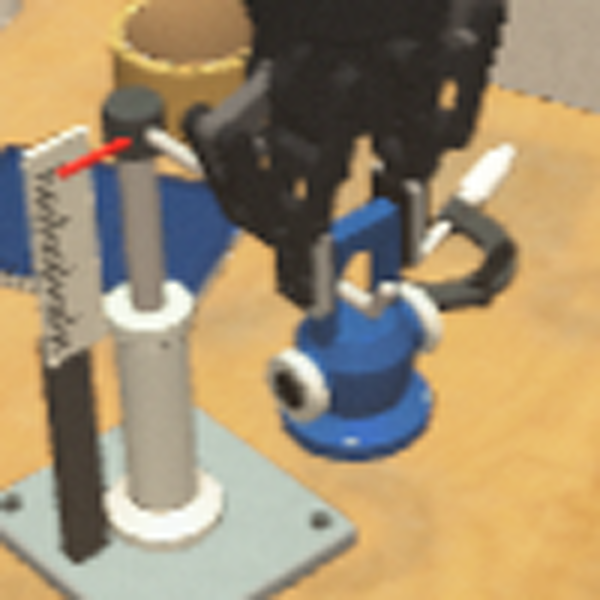

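```bash
python3 - <<'E'
from h import *
from rig import monitor
s=monitor.sense(); u=np.array([-.94,.342]);w=np.array([.342,.94])
for v in (150+215/3,150+237/3,150+262/3):
    P=wonz(s,220+310/3,v,226)[:2]; e=P-s["eef_pos"][:2]; print(P.round(1),(e@u).round(1),(e@w).round(1))
E
```

```text
[556.2  65.5] 23.1 0.3
[559.6  64.3] 19.5 0.3
[563.6  62.9] 15.3 0.3
```

```bash
python3 -m pendant '[[[1,0,0,-0.004,0],[1,0,0,-0.008,0],[1,0,0,-0.011,0],[1,0,0,-0.013,0],[1,0,0,-0.0145,0],[1,0,0,-0.016,0],[1,0,0,-0.0175,0],[1,0,0,-0.019,0],[1,0,0,-0.0205,0],[1,0,0,-0.022,0],[1,0,0,-0.0235,0],[1,0,0,-0.025,0],[1,0,0,-0.0265,0],[1,0,0,-0.028,0],[1,0,0,-0.0295,0],[1,0,0,-0.031,0],[1,0,0,-0.0325,0],[1,0,0,-0.034,0],[1,0,0,-0.034,0],[1,0,0,-0.034,0]]]'
python3 - <<'E'
from h import *
from rig import monitor,vision
F=[]
for i in range(12):
    p,d=vision.capture("side"); s=monitor.sense(); F.append(np.r_[s["force"],s["wrist_torque"]])
F=np.array(F); print(s["eef_pos"],F.mean(0).round(3),F.std(0).round(2))
x0,y0,x1,y1=(260,150,360,250); k=6
cv2.imwrite("pics/side7c.png",cv2.resize(p[y0:y1,x0:x1,::-1],None,fx=k,fy=k,interpolation=cv2.INTER_CUBIC))
E
```

```text
time_s: 11.7
eef_pos: [578.0, 57.3, 182.6]
ee_rot: [0.0, 0.819, 0.574, 0.0]
force: [-0.7, 0.8, -0.7]
grip_width: 0.435
[578.00392108  57.26156834 182.50463537] [-0.162 -0.005 -2.011  0.019  0.023  0.003] [0.35 0.4  0.49 0.03 0.03 0.03]
```

View pics/side7c.png

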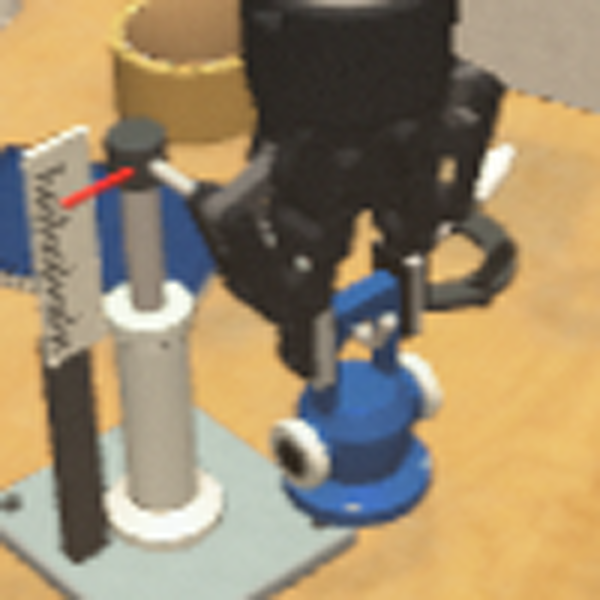

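```bash
python3 -m pendant '[[[1,0,0,-0.0015,0],[1,0,0,-0.003,0],[1,0,0,-0.0045,0],[1,0,0,-0.006,0],[1,0,0,-0.0075,0],[1,0,0,-0.009,0],[1,0,0,-0.0105,0],[1,0,0,-0.012,0],[1,0,0,-0.0125,0],[1,0,0,-0.0125,0],[1,0,0,-0.0125,0],[1,0,0,-0.0125,0]]]'
python3 - <<'E'
from h import *
from rig import monitor,vision
F=[];E=[]
for i in range(40):
    p,d=vision.capture("side"); s=monitor.sense(); F.append(np.r_[s["force"],s["wrist_torque"]]); E.append(s["eef_pos"])
F=np.array(F); print(s["time_s"],np.mean(E,0),F.mean(0).round(3),F.std(0).round(2))
E
```

```text
time_s: 13.5
eef_pos: [578.0, 57.3, 170.1]
ee_rot: [0.0, 0.819, 0.574, 0.0]
force: [-1.5, 0.2, 0.0]
grip_width: 0.436
15.5 [577.99603969  57.26104411 170.00717885] [0.002 0.17  0.051 0.006 0.001 0.002] [0.49 0.48 0.5  0.03 0.03 0.03]
```

```bash
python3 -m pendant '[[[1,0,0,0,0],[1,0,0,0,0],[1,0,0,0,0],[1,0,0,0,0]]]' 20
python3 - <<'E'
from h import *
from rig import monitor,vision
F=[]
for i in range(16):
    p,d=vision.capture("side"); s=monitor.sense(); F.append(s["force"])
F=np.array(F); print(s["time_s"],s["eef_pos"],F.mean(0).round(3))
E
python3 -m pendant '[[[0,0,0,0,0],[0,0,0,0,0],[-0.1,0,0,0,0],[-0.1,0,0,0,0],[-0.1,0,0,0,0],[-0.1,0,0,0,0]]]' 20
python3 - <<'E'
from h import *
from rig import monitor,vision
p,d=vision.capture("wrist"); cv2.imwrite("pics/wrist8.png",cv2.resize(p[150:350,220:420,::-1],None,fx=3,fy=3))
p,d=vision.capture("side"); x0,y0,x1,y1=(260,150,360,250); k=6
cv2.imwrite("pics/side8c.png",cv2.resize(p[y0:y1,x0:x1,::-1],None,fx=k,fy=k,interpolation=cv2.INTER_CUBIC))
E
```

```text
time_s: 15.9
eef_pos: [578.0, 57.3, 170.0]
ee_rot: [0.0, 0.819, 0.574, -0.0]
force: [-0.5, -0.0, 0.5]
grip_width: 0.436
16.7 [577.98993681  57.26310017 170.01366691] [0.205 0.089 0.243]
time_s: 17.3
eef_pos: [578.0, 57.3, 170.0]
ee_rot: [0.0, 0.819, 0.574, -0.0]
force: [0.1, 0.4, 0.5]
grip_width: 0.552
```

View pics/wrist8.png

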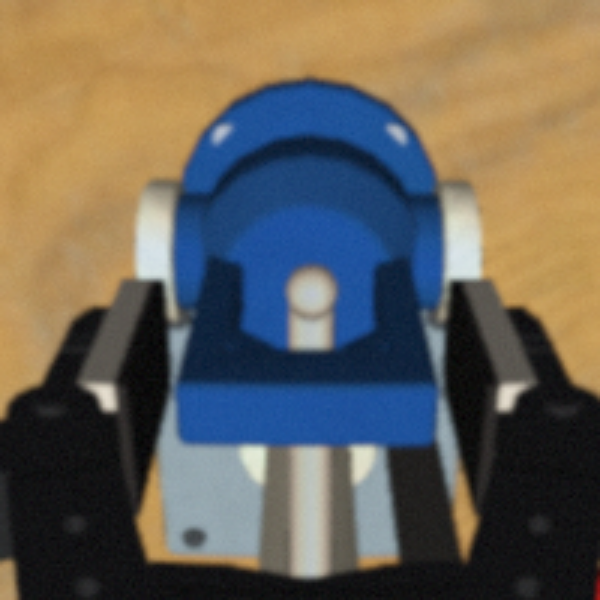

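View pics/side8c.png

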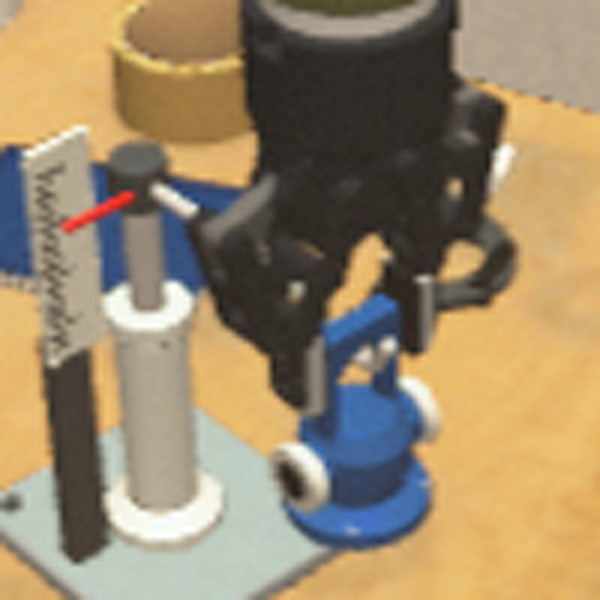

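```bash
python3 -m pendant '[[[-0.4,0,0,0,0],[-0.6,0,0,0,0],[-0.6,0,0,0.005,0],[-0.6,0,0,0.015,0],[-0.6,0,0,0.03,0],[-0.6,0,0,0.05,0],[-0.6,0,0,0.075,0],[-0.6,0,0,0.1,0],[-0.6,0,0,0.125,0],[-0.6,0,0,0.13,0]]]'
python3 -m pendant '[[[0,-0.016,-0.043,0,0],[1,-0.03,-0.08,0,0],[1,-0.045,-0.12,0,0],[1,-0.06,-0.16,0,0],[1,-0.075,-0.2,0,0],[1,-0.09,-0.24,0,0],[1,-0.1,-0.28,0,0],[1,-0.111,-0.31,-0.03,0],[1,-0.111,-0.328,-0.06,0],[1,-0.111,-0.328,-0.09,0],[1,-0.111,-0.328,-0.12,0],[1,-0.111,-0.328,-0.14,0],[1,-0.111,-0.328,-0.14,0],[1,-0.111,-0.328,-0.14,0],[1,-0.111,-0.328,-0.14,0]]]'
python3 - <<'E'
from h import *
from rig import monitor,vision
s=monitor.sense(); print(s["eef_pos"],s["force"])
p,d=vision.capture("wrist"); cv2.imwrite("pics/wrist9.png",p[:,:,::-1])
H,S,V=cv2.split(cv2.cvtColor(p,cv2.COLOR_RGB2HSV)); m=((H>45)&(H<85)&(S>130)&(V>60)).astype(np.uint8)
n,l,st,c=cv2.connectedComponentsWithStats(m)
for i in range(1,n):
    if st[i,4]>60: print(st[i],c[i],wonz(s,*c[i],18).round(1))
p,d=vision.capture("top"); cv2.imwrite("pics/top9.png",p[:,:,::-1])
p,d=vision.capture("side"); cv2.imwrite("pics/side9.png",p[:,:,::-1])
H,S,V=cv2.split(cv2.cvtColor(p,cv2.COLOR_RGB2HSV)); 
E
```

```text
time_s: 18.4
eef_pos: [578.7, 57.2, 303.7]
ee_rot: [0.002, 0.819, 0.574, 0.002]
force: [-0.4, 0.7, -0.1]
grip_width: 0.799
time_s: 19.9
eef_pos: [467.5, -271.1, 161.3]
ee_rot: [0.001, 0.819, 0.574, 0.0]
force: [-0.1, -0.1, -0.9]
grip_width: -0.001
[ 467.45007176 -271.06740865  161.34541726] [-0.13937779 -0.05740094 -0.86142941]
[305 170  34  34 919] [321.42002176 186.27203482] [ 466.3 -271.6   18. ]
```

View pics/wrist9.png

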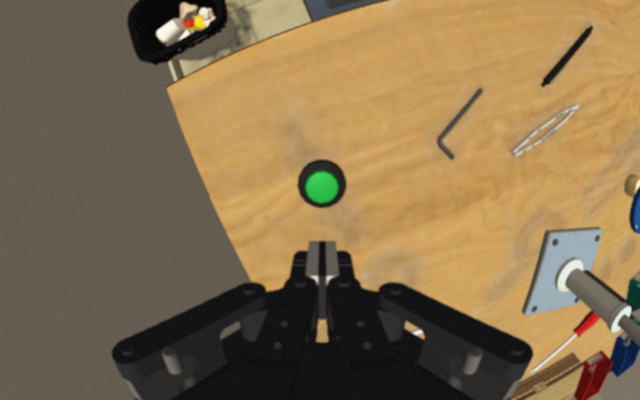

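View pics/side9.png

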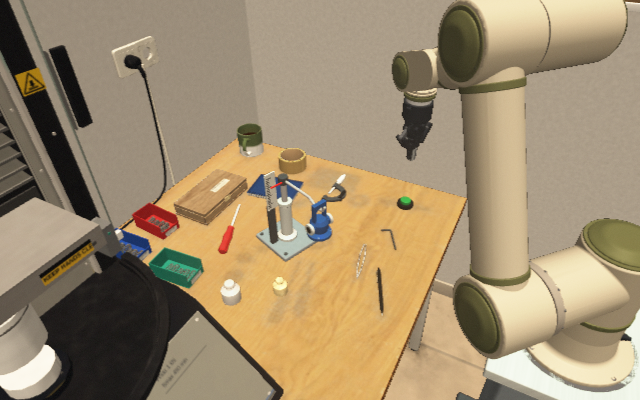

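```bash
python3 - <<'E'
from h import *
from rig import monitor,vision
A=[]
for i in range(16):
    p,d=vision.capture("side"); H,S,V=cv2.split(cv2.cvtColor(p[185:250,300:340],cv2.COLOR_RGB2HSV)); m=(H>100)&(H<125)&(S>120)
    v,u=np.nonzero(m); A.append((u.mean(),v.mean(),m.sum()))
A=np.array(A); print(A.round(2))
s=monitor.sense(); print(s["time_s"],s["eef_pos"])
E
```

```text
[[ 20.55  38.26 334.  ]
 [ 20.52  38.19 334.  ]
 [ 20.54  38.19 334.  ]
 [ 20.57  38.18 333.  ]
 [ 20.53  38.06 332.  ]
 [ 20.6   38.13 331.  ]
 [ 20.61  38.16 332.  ]
 [ 20.6   38.11 333.  ]
 [ 20.62  38.19 332.  ]
 [ 20.58  38.06 336.  ]
 [ 20.53  38.12 333.  ]
 [ 20.57  38.08 333.  ]
 [ 20.56  38.16 331.  ]
 [ 20.54  38.08 334.  ]
 [ 20.53  38.22 331.  ]
 [ 20.57  38.08 333.  ]]
20.85 [ 466.97024828 -270.73034649  159.94994656]
```

```bash
python3 -m pendant '[[[1,0,-0.0005,-0.03,0],[1,0,-0.0005,-0.06,0],[1,0,-0.0005,-0.09,0],[1,0,-0.0005,-0.115,0],[1,0,-0.0005,-0.13,0],[1,0,-0.0005,-0.136,0],[1,0,-0.0005,-0.136,0],[1,0,-0.0005,-0.139,0],[1,0,-0.0005,-0.142,0],[1,0,-0.0005,-0.144,0],[1,0,-0.0005,-0.146,0],[1,0,-0.0005,-0.1475,0],[1,0,-0.0005,-0.1475,0],[1,0,-0.0005,-0.1475,0],[1,0,-0.0005,-0.1475,0]]]'
for i in 1 2 3; do python3 -m pendant '[[[1,0,0,0,0]]]'|egrep 'eef_pos|force'; done
```

```text
time_s: 22.35
eef_pos: [467.7, -271.8, 15.5]
ee_rot: [0.001, 0.819, 0.574, 0.0]
force: [-7.4, 5.8, 30.4]
grip_width: -0.0
eef_pos: [467.7, -271.8, 15.5]
force: [-7.1, 6.0, 30.1]
eef_pos: [467.7, -271.8, 15.5]
force: [-7.3, 5.0, 31.3]
eef_pos: [467.7, -271.8, 15.5]
force: [-7.7, 4.9, 30.5]
```

```bash
python3 - <<'E'
from h import *
from rig import monitor,vision
p,d=vision.capture("wrist"); cv2.imwrite("pics/wrist10.png",cv2.resize(p[180:330,230:430,::-1],None,fx=4,fy=4,interpolation=cv2.INTER_CUBIC))
p,d=vision.capture("side"); x0,y0,x1,y1=(370,150,470,230)
cv2.imwrite("pics/side10c.png",cv2.resize(p[y0:y1,x0:x1,::-1],None,fx=7,fy=7,interpolation=cv2.INTER_CUBIC))
E
```

```text
(no output)
```

View pics/wrist10.png

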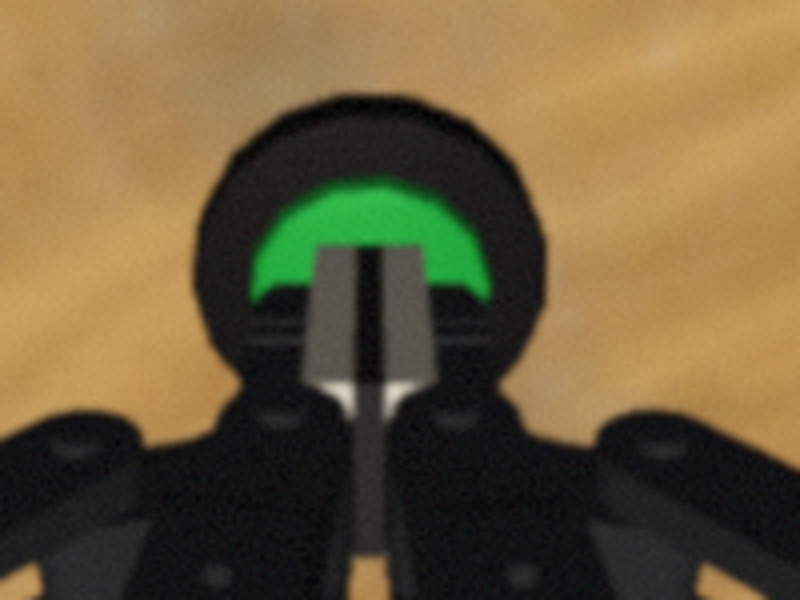

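View pics/side10c.png

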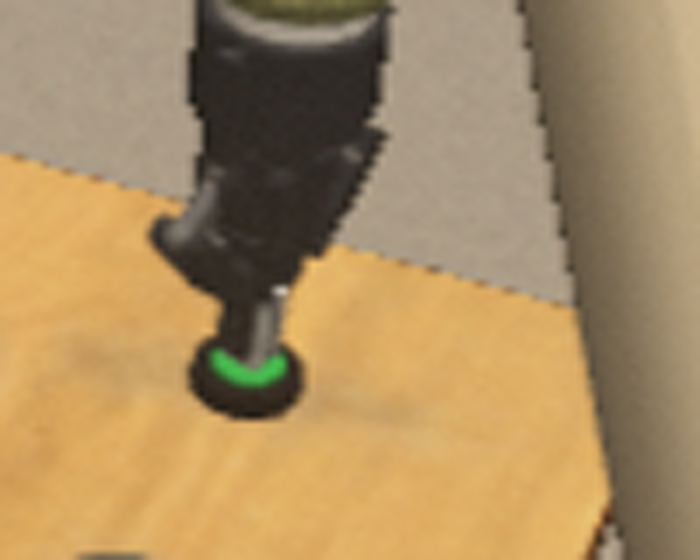

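```bash
python3 - <<'E'
from h import *
from rig import monitor,vision
s=monitor.sense(); p,d=vision.capture("wrist")
H,S,V=cv2.split(cv2.cvtColor(p,cv2.COLOR_RGB2HSV)); m=(H>45)&(H<85)&(S>130)&(V>120)
m=cv2.erode(m.astype(np.uint8),np.ones((3,3)))>0
q=s["ee_rot"]; M=Ro.from_quat(np.r_[q[1:],q[0]]).as_matrix()
c,f=K("wrist"); E=c["hand_eye"]
def dz(u,v):
    o,r=wray(s,u,v); ax=M@E[:3,2]; return o+r*d[v,u]/(r@ax)
def rep(P): return np.round(P.mean(0),1),np.round(P.std(0),1),len(P)
v,u=np.nonzero(m); k=(v>180)&(v<270)&(u>280)&(u<360); print("green",rep(np.array([dz(a,b) for a,b in zip(u[k],v[k]) if d[b,a]>0])))
print("housing",rep(np.array([dz(a,b) for a in range(312,335) for b in range(211,220)])))
print("table",rep(np.array([dz(a,b) for a in range(290,350,3) for b in range(185,198)])))
P=wonz(s,322.5,225,12);P2=wonz(s,322.5,225,18); k0=np.array([466.3,-271.6]); print(np.linalg.norm(P[:2]-k0),np.linalg.norm(P2[:2]-k0))
print(s["joints"][-1],s["tau"].round(1))
E
```

```text
green (array([ 457.7, -268.5,   15.4]), array([4. , 7.4, 0.6]), 623)
housing (array([ 447.1, -264.2,   12.6]), array([ 3.8,  3.4, 10.1]), 207)
table (array([ 4.379e+02, -2.633e+02, -1.000e-01]), array([3.7, 8.6, 0.6]), 260)
15.003199707323102 17.36487434801455
-1.9650299250516214 [ -0.5 -33.1 -15.6   0.2  -2.3  -0. ]
```

```bash
python3 - <<'E'
from h import *
from rig import monitor,vision
z=np.load("side0.npz")
def an(p,d,lab):
    P=cloud("side",d); H,S,V=cv2.split(cv2.cvtColor(p,cv2.COLOR_RGB2HSV)); m=(H>45)&(H<85)&(S>130)&(V>60); m[:,:395]=0;m[:,416:]=0;m[:190]=0;m[213:]=0
    w=P[m]; print(lab,"key",m.sum(),np.median(w,0).round(1),w[:,2].round(0).min(),w[:,2].max().round(1))
    t=P[214:222,395:415].reshape(-1,3); print("table",np.median(t,0).round(1))
an(z["p"],z["d"],"before")
p,d=vision.capture("side"); an(p,d,"now")
s=monitor.sense(); p,d=vision.capture("wrist"); np.savez("wrist11.npz",p=p,d=d)
q=s["ee_rot"]; M=Ro.from_quat(np.r_[q[1:],q[0]]).as_matrix(); E=K("wrist")[0]["hand_eye"]
for v in range(198,243,2):
    o,r=wray(s,322,v); X=o+r*d[v,322]/(r@(M@E[:3,2])); print(v,p[v,322],X.round(1))
E
```

```text
before key 72 [ 465.9 -265.    21.8] 13.0 26.4
table [ 448.2 -215.3    1. ]
now key 30 [ 464.  -263.3   16.3] 10.0 21.0
table [ 448.3 -215.8    0.7]
198 [173 144 103] [ 4.420e+02 -2.628e+02  3.000e-01]
200 [172 140  97] [ 443.2 -263.2   -0. ]
202 [156 126  89] [ 4.442e+02 -2.636e+02  1.000e-01]
204 [50 38 29] [ 443.8 -263.5    4.9]
206 [ 5 11 10] [ 444.  -263.5    7.6]
208 [16 12 17] [ 444.1 -263.6   10.4]
210 [32 31 29] [ 444.7 -263.8   11.7]
212 [32 30 29] [ 445.5 -264.1   12.4]
214 [36 33 31] [ 446.5 -264.4   12.4]
216 [35 33 34] [ 447.7 -264.9   11.7]
218 [32 31 28] [ 448.1 -265.    13.5]
220 [34 29 31] [ 449.9 -265.7   11.3]
222 [38 36 33] [ 450.8 -266.    11.6]
224 [22 56 27] [ 451.4 -266.2   12.7]
226 [ 19 104  37] [ 452.  -266.4   13.8]
228 [ 48 175  74] [ 453.2 -266.9   13.3]
230 [ 47 184  75] [ 453.8 -267.1   14.4]
232 [ 44 182  72] [ 454.1 -267.2   16.2]
234 [ 46 182  72] [ 455.3 -267.6   15.9]
236 [ 43 180  69] [ 456.3 -268.    15.8]
238 [ 45 181  71] [ 457.6 -268.5   15.1]
240 [ 36 148  58] [ 458.6 -268.8   15.3]
242 [22 39 23] [ 456.8 -268.2   21.9]
```

```bash
for i in 1 2 3 4 5 6 7; do python3 -m pendant '[[[1,0,0,0.0015,0],[1,0,0,0.0015,0]]]'|egrep 'eef_pos|force'; done
python3 -m pendant '[[[1,0,0,0.02,0],[1,0,0,0.05,0],[1,0,0,0.08,0],[1,0,0,0.08,0],[1,0,0,0.08,0]]]'
python3 - <<'E'
from h import *
from rig import monitor,vision
s=monitor.sense(); p,d=vision.capture("wrist"); cv2.imwrite("pics/wrist12.png",cv2.resize(p[130:330,220:420,::-1],None,fx=3,fy=3))
q=s["ee_rot"]; M=Ro.from_quat(np.r_[q[1:],q[0]]).as_matrix(); E=K("wrist")[0]["hand_eye"]
H,S,V=cv2.split(cv2.cvtColor(p,cv2.COLOR_RGB2HSV)); m=((H>45)&(H<85)&(S>130)&(V>60)).astype(np.uint8)
n,l,st,c=cv2.connectedComponentsWithStats(m)
for i in range(1,n):
    if st[i,4]>60:
        print(st[i],c[i]); 
        W=[]
        for v,u in zip(*np.nonzero(cv2.erode((l==i).astype(np.uint8),np.ones((5,5))))):
            o,r=wray(s,u,v); W.append(o+r*d[v,u]/(r@(M@E[:3,2])))
        W=np.array(W); print(np.median(W,0),W.std(0),wonz(s,*c[i],18))
E
```

```text
eef_pos: [467.6, -271.8, 15.8]
force: [-3.8, 1.6, 16.8]
eef_pos: [467.5, -271.7, 16.3]
force: [2.6, -0.9, 2.5]
eef_pos: [467.4, -271.6, 17.4]
force: [1.8, -1.3, 3.1]
eef_pos: [467.0, -271.3, 18.6]
force: [1.5, -1.9, 2.9]
eef_pos: [466.8, -271.1, 19.9]
force: [0.3, 0.3, 2.0]
eef_pos: [466.7, -271.0, 21.4]
force: [-0.2, -1.0, 1.0]
eef_pos: [466.8, -271.0, 22.9]
force: [0.8, -0.2, -0.6]
time_s: 24.8
eef_pos: [466.9, -271.1, 102.9]
ee_rot: [0.0, 0.819, 0.574, 0.0]
force: [-0.3, 0.1, -1.1]
grip_width: 0.003
[ 301  185   42   42 1368] [321.37573099 205.83625731]
[ 464.89054262 -271.1038742    21.93746864] [ 8.0400538   7.10496243 11.95478806] [ 466.20585892 -271.59333831   18.        ]
```

View pics/wrist12.png

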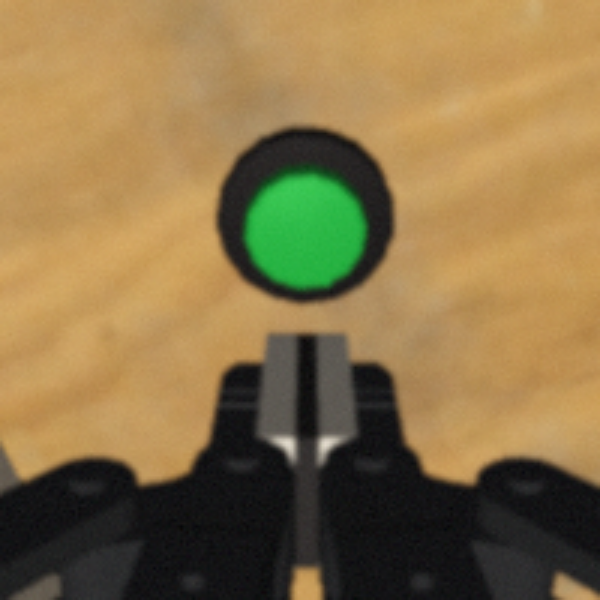

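```bash
python3 - <<'E'
from h import *
from rig import monitor,vision
A=[]
for i in range(10):
    p,d=vision.capture("side"); H,S,V=cv2.split(cv2.cvtColor(p[185:250,300:340],cv2.COLOR_RGB2HSV)); m=(H>100)&(H<125)&(S>120)
    v,u=np.nonzero(m); A.append((u.mean(),v.mean()))
print(np.array(A).mean(0),np.array(A).std(0))
x0,y0,x1,y1=(250,150,430,300); cv2.imwrite("pics/side13c.png",cv2.resize(p[y0:y1,x0:x1,::-1],None,fx=4,fy=4,interpolation=cv2.INTER_CUBIC))
p,d=vision.capture("top"); cv2.imwrite("pics/top13.png",p[:,:,::-1])
E
```

```text
[20.55448986 38.12360441] [0.02280987 0.05008973]
```

View pics/side13c.png

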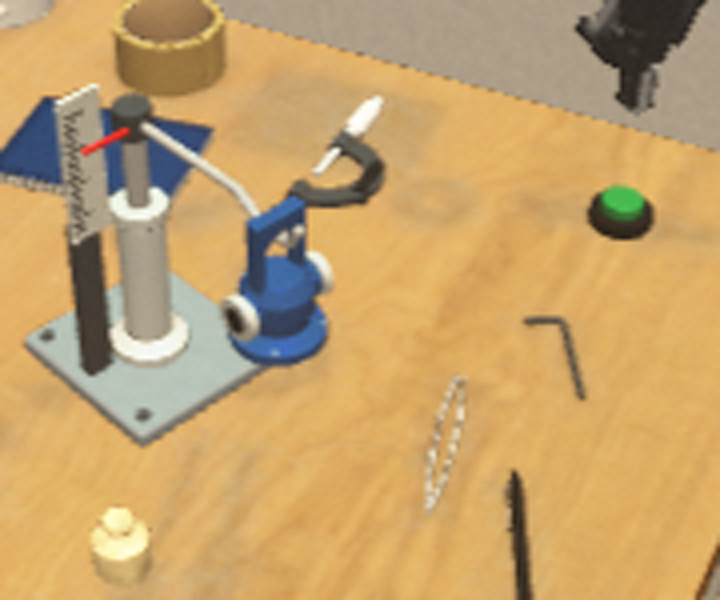

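View pics/top13.png

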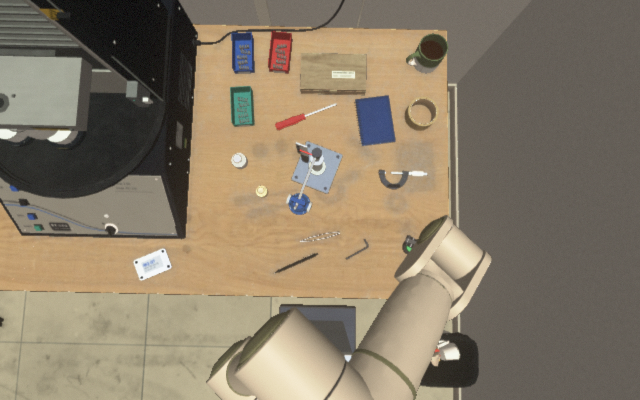

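The side picture shows the valve hanging upright in the hook seat and the green key up again. In the top picture the weights, at (239,160) and (261,190), and the micrometer at (402,177) are where they started. I'm handing in.

```bash
python3 -c "
from rig import order
print(order.finish_job())"
```

```text
the job is handed in; nothing more can be done
None
```

The valve hangs by its eye in the seat of the hook, the reading was stored with the green key, and the job is handed in. No verdict was reported; the clock stood at about 25 s.

- **Hanging:** I gripped the valve by the eye frame and passed the eye over the hook, centred to within about 1 mm. I lowered it until the mean vertical wrist force was near zero: 0.05 N at first, then 0.24 N after easing the grip to 20 N. Then I opened the fingers. The last lowering steps gave 0.165 N per mm against the stated 0.16.
- **Stillness:** I judged the valve still from repeated side pictures, both before and after the key press. Its image moved by less than about 0.1 pixel. I did not measure the hook's speed at the moment of release.
- **Key:** It was pressed to a hard stop, with 30 N at the fingertips, and sprang back up, as the last pictures show.
- **Disagreement:** The key top measured about 22 mm above the table when up and 15.5 to 16 mm when pressed, not the stated 18 and 12 mm. The travel of about 6 mm and the spring force of about 3 N do fit a full press.
- **Other objects:** The weights and the micrometer look unmoved in the last top picture, and the arm stands clear of everything.

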